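Push two culture dishes into the scanning corner of a flatbed scanner

ROBOT

A 6-joint arm with a two-finger parallel gripper is mounted at the origin on the work surface. World frame = base frame: x ahead of the robot, y to its left, z up, the work surface at z = 0. Lengths are in m, angles in rad, forces in N, time in s.
With the tool pointing down it reaches from about 0.35 to 0.875 m from the base axis. Payload 15.5 kg.
Tool frame: the origin (TCP) lies on the centre line of the jaws, within the pads' length; the fingertips stand 22 mm ahead of it and the grasp point (between the pads) lies 3 mm ahead of it; z points along the fingers, y is the line along which they close (so a half turn about z gives the same grasp; the last joint's range is limited). The gripper opens to 85 mm and grips with 20 to 120 N. Pads are 22 mm wide; open, the fingers measure 114 mm over their backs; the gripper's body (76 mm by 85 mm) begins 54 mm behind the grasp point. The pads swing forward as they close: fully open they stand 13 mm farther back than shut.
Start: joints at [-1.387, 0.494, 1.345, -0, 1.302, -0.096], TCP at [0.172, -0.601, 0.253] pointing down, gripper open.
Joint ranges: [-2.91, 2.91], [-0.82, 2.16], [0.22, 2.67], [-1.22, 4.37], [0.12, 2.79], [-3.08, 3.08]. Speed limits (rad/s): [1.89, 1.89, 2.57, 3.01, 3.01, 3.01].

INTERFACE

Orientations are given as a unit quaternion [x, y, z, w].
In Python, from workcell import monitor, cams, order, spotter gives the robot as it stands.
- The arm moves only by the tool servo_tool, never from a script. Its argument "rows" is a list of rows, each a list of 3 entries, a list of its own where there are three numbers: the shift along the tool's x, y, z in m, then the turn, a rotation vector about the tool's x, y, z in degrees, then the opening, from 0 (shut) to 1 (fully open). In form: [[[tx, ty, tz], [rx, ry, rz], jaw], ...]. A call has exactly 8 rows; each row is the pose to reach, as a shift and turn from the pose commanded when the call began, along the tool's axes at that moment; what a row does not reach only later rows make up. A row lasts 1/10 s, in which the tool goes at most 50 mm and 8.59 degrees, less where a joint would pass 70% of its speed; a pose out of reach is approached as far as the arm can. A call with a gripper value outside its range is refused whole. The fingers move at their own pace and stop on an object; "squeeze" is the grip in N (left out, the last holds). Time passes only in rows, so rows that repeat a pose let the fingers close, or fill a call up. It gives the time, the measured TCP pose, the force, the opening and the grip force at its end, in the units of the state.
- monitor.state(): the state, without advancing time (a new reading comes with each control period).
- cams.snapshot(name): name is "scene" or "top" or "wrist"; returns the picture (420x560x3 uint8, red, green, blue); there is no depth.
- cams.camera_model(name): a dict with "fx", "fy", "cx", "cy" (pixels), "cam_to_world" (4x4, takes a point from camera to world coordinates). Camera axes: x right, y up, looking along -z (the intrinsics and any distortion apply to the point x, -y, -z); pixel columns grow to the right and rows downward; lengths in m; the calibration is good to about 2 mm. The wrist camera is an equidistant fisheye: a pixel r from the principal point sees the ray r / f radians off the axis. A picture is of the moment at which its call begins: read the wrist's pose just before it. camera_model takes no time and is no camera call; for the wrist camera it gives the pose at the moment of the call.
- order.finish_job(): hands the job in; it is judged then, once.
Trained networks look in the newest picture that a camera, given by its name, has taken for a name from the list of things; names that differ only in an ending like _2 or _b are one class to them, and where a whole thing is asked for, a point or a joint stands for the part that bears it (a point fixed in the world has none). Each returns a list of dicts, best first, with "p" (0 to 1); they miss things now and then, are a little off and sometimes report something else, mostly with a low value. They report only what shows in the picture. A call takes as long as a camera call. They do not tell look-alikes from the thing itself.
- spotter.masks_of(camera, label): "region" (420x560 bool, what is visible of it) and "location" ([column, row] in pixels, amid what is visible of it).
- spotter.tip_of(camera, label): "location" ([column, row] in pixels: a listed point, or the origin of a listed thing).
The state is a dict: "time": time; "q": joint angles; "qvel": joint speeds; "joint_torque": joint torques, N m; "ee_pos": TCP position; "orientation": TCP orientation; "force": force on the tool from outside, world axes, zero at the start; "ft_torque": the same for the moment, N m; "gripper_width": opening from 0.0 (shut) to 1.0 (fully open); "finger_force": force on a finger pad.
Only numpy, scipy, OpenCV 4.12 (cv2) and the standard library are available. Lean on these libraries where they do the work, as an engineer would, in place of code of your own. Each camera call takes 0.05 s, during which the arm holds its last target. There are 200 camera calls.

TASK

Get both culture dishes on the open flatbed scanner ready for one scan, by pushing them along the glass with the fingertips, never lifting or tipping them. Push the square dish snugly into the corner of the glass that the blue triangle on the frame points to, flush against both edges of the raised frame, and push the round dish up beside it, so that it touches both the long edge of the frame that the square dish lies against and the square dish itself. Leave everything else where it stands, and finish with the hand clear.

Things in the scene. Friction and masses are not known exactly. Their poses are not given: they have to be found in the camera images.
- scanner: A4 flatbed scanner, lid off, fixed to the bench: light grey housing 64 mm high, reaching from x -145 to +145 and y -233 to +196 mm; the wide -y end has the keys. Origin at bench level below the middle of the dark glass, z up. The +x long edge and the +y short edge of the frame round the glass meet in the corner that the blue triangle points to
- glass_mid (a point): middle of the glass, on its top, 60 mm above the bench, axes as the scanner's. The glass is 216 (x) x 297 (y) mm and level; the frame round it stands 4 mm above the glass, with upright inner edges at x +-108 and y +-148.5 mm from here
- corner (a point): the marked corner of the glass, at the height of the glass top, where the inner edges of the frame meet: scanner (+108, +148.5, 60) mm. Axes parallel to the scanner's, so the glass lies towards -x and -y
- square_dish: closed square clear plastic dish with tan agar, lid taped on, 100 x 100 x 16 mm, about 0.11 kg, slides on the glass. Origin at the centre of its underside; x and y along its sides. Home: its centre 50 mm from both edges of the corner
- round_dish: closed round clear plastic dish with red agar, lid taped on, 90 mm across, 16 mm high, about 0.07 kg, slides on the glass. Origin at the centre of its underside. It starts nearer the key end than the square dish. Home: touching the +x long edge and the -y side of the square dish: centre 45 mm from that edge, 145 mm in -y from the corner
- tape_roll: bystander, leave alone: roll of white paper tape, 60 mm across, 19 mm high, lying flat on the key end of the scanner's frame. Origin at the centre of its underside
- green_bottle: bystander, leave alone: green glass media bottle with blue cap, 94 mm across, 200 mm high, on the bench beside the scanner's corner end. Origin at the centre of its underside
- white_jar: bystander, leave alone: white plastic jar with blue cap, 80 mm across, 135 mm high, on the bench beside the scanner's corner end. Origin at the centre of its underside
- amber_bottle: bystander, leave alone: amber bottle with red cap, 68 mm across, 145 mm high, on the bench beside the scanner's corner end. Origin at the centre of its underside
- flask: bystander, leave alone: small conical flask with a foil cap, 82 mm across, 140 mm high, on the bench beyond the key end of the scanner. Origin at the centre of its underside
- dish_stack: bystander, leave alone: stack of three closed 90 mm culture dishes, 48 mm high, on the bench beyond the key end of the scanner. Origin at the centre of its underside
- marker: bystander, leave alone: black marker pen with a blue cap, 133 mm long, 16 mm thick, lying on the bench along the scanner's far side. Origin at the centre of its underside
Things that resemble listed ones, but are neither listed nor needed, are in the scene too. What is shaped like the round_dish but purple or turquoise is not meant.

How it is judged:
At the end, for the whole second after the job is handed in: Both dishes flat and still on the glass. Square dish within 3.5 mm of both edges of the marked corner and square to them within 0.04 rad. Round dish within 3.5 mm of the same long edge and of the square dish, on its key-end side (centres at most 98.5 mm apart) (x of square_dish in the frame of corner between -0.0535 and -0.047 m and y of square_dish in the frame of corner between -0.0535 and -0.047 m and (angle between the x axis of square_dish and the x axis of scanner, either way round below 0.04 rad or angle between the x axis of square_dish and the y axis of scanner, either way round below 0.04 rad) and x of round_dish in the frame of corner between -0.0485 and -0.042 m and horizontal distance between square_dish and round_dish below 0.0985 m and y of round_dish in the frame of corner below -0.135 m and z of square_dish in the frame of corner between -0.003 and 0.002 m and angle between each of square_dish, round_dish's own z axis and vertical below 0.03 rad and z of round_dish in the frame of corner between -0.003 and 0.002 m and linear speed of each of square_dish, round_dish below 0.01 m/s and angular speed of each of square_dish, round_dish below 0.1 rad/s); the robot touches nothing.
It fails at once if the square dish is lifted off the glass or tipped up (z of square_dish in the frame of corner above 0.01 m or angle between square_dish's own z axis and vertical above 0.2 rad).
It fails at once if the round dish is lifted off the glass or tipped up (z of round_dish in the frame of corner above 0.01 m or angle between round_dish's own z axis and vertical above 0.2 rad).
It fails at once if a bystander is knocked out of its place (distance of any of tape_roll, green_bottle, white_jar, amber_bottle, flask, dish_stack, marker from where it was at the start of the episode above 0.015 m).
It also fails if it takes over 69 s, if anything falls off the work surface, if the arm or the gripper's body presses on something with over 40 N, if the wrist force passes 120 N, or if a joint passes its speed limit or range.

## Working session

There is one attempt and no reset: what is moved stays moved. The work goes in short steps, Python scripts to look and compute and a tool call to move; the robot and the scene stay as the last step left them, time stands still between calls to the robot, and variables do not carry over. Pictures are saved under pics/ and viewed, at most 10 in all, crops included, and the job is handed in when it is done.

Besides the shell and the picture viewer there is one more tool, called after "Emit:" by a JSON object that holds its "method" and its "body", one argument or row to a line. servo_tool: Moves the arm, as the interface text tells. Its arguments: {"type":"object","properties":{"rows":{"type":"array","items":{"type":"array"}},"squeeze":{"type":"number"}},"required":["rows"]}

```bash
ls; mkdir -p pics; python3 - <<'E'
from workcell import monitor, cams, spotter
import cv2, numpy as np
s=monitor.state(); print(s)
ims=[]
for c in("top","scene"):
    im=cams.snapshot(c); cv2.imwrite(f"pics/{c}0.png",im[...,::-1])
    m=cams.camera_model(c); print(c,{k:np.round(v,4).tolist() for k,v in m.items()})
    for l in("square_dish","round_dish","glass_mid","corner","scanner"):
        print(c,l,[(round(d["p"],2),np.round(d["location"]).tolist()) for d in spotter.tip_of(c,l)][:4])
E
```

```text
pics
{'time': 0.0, 'q': array([-1.38749731e+00,  4.94209607e-01,  1.34611988e+00, -2.54791540e-05,
        1.30247765e+00, -9.54843829e-02]), 'qvel': array([ 0.00025131, -0.00036896, -0.00028371,  0.00212595,  0.00067869,
        0.00093037]), 'joint_torque': array([-4.12578971e-03, -8.82168388e+01, -3.83882153e+01, -3.71027918e-04,
        1.00017514e-02, -1.72279078e-05]), 'ee_pos': array([ 0.17193763, -0.60055077,  0.25268761]), 'orientation': array([ 9.90300044e-01,  1.38944065e-01, -3.89235593e-05, -6.06115860e-04]), 'force': array([-0.35864551,  0.31871959,  0.48764983]), 'ft_torque': array([0.04278014, 0.01443732, 0.01202378]), 'finger_force': 0.0, 'gripper_width': 1.0005535859385135}
top {'fx': 499.4181, 'fy': 499.4181, 'cx': 277.201, 'cy': 212.9418, 'cam_to_world': [[0.0189, 0.9899, -0.1405, 0.3927], [-0.9995, 0.0221, 0.021, 0.0225], [0.0239, 0.14, 0.9899, 1.2205], [0.0, 0.0, 0.0, 1.0]]}
top square_dish [(0.55, [229.0, 218.0])]
top round_dish [(0.93, [280.0, 113.0]), (0.9, [371.0, 309.0]), (0.85, [330.0, 130.0]), (0.57, [290.0, 221.0])]
top glass_mid [(0.91, [253.0, 214.0])]
top corner [(0.59, [189.0, 168.0])]
top scanner [(0.9, [254.0, 219.0])]
scene {'fx': 396.5414, 'fy': 396.5414, 'cx': 278.7312, 'cy': 214.0569, 'cam_to_world': [[0.4647, -0.6774, 0.5702, 1.1205], [0.8853, 0.3441, -0.3127, -0.2735], [0.0156, 0.6502, 0.7596, 0.8315], [0.0, 0.0, 0.0, 1.0]]}
scene square_dish []
scene round_dish [(0.92, [316.0, 319.0]), (0.82, [248.0, 224.0]), (0.8, [254.0, 331.0]), (0.74, [158.0, 210.0])]
scene glass_mid [(0.95, [286.0, 213.0])]
scene corner [(0.91, [357.0, 219.0])]
scene scanner [(0.63, [284.0, 230.0])]
```

View pics/top0.png

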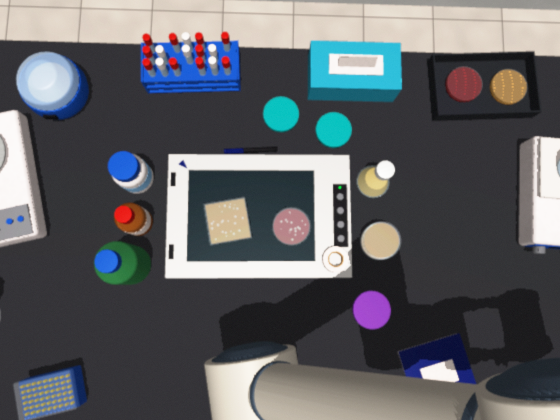

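View pics/scene0.png

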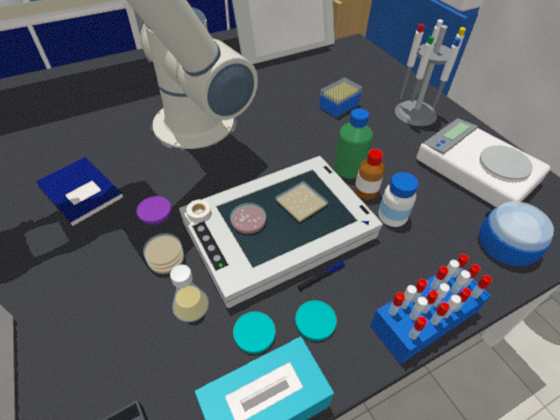

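The top view shows the scanner centred at about (254,218). The blue triangle is upper left at (183,165), which is world +x,+y. The square dish is at (228,221), turned a few degrees, and the round dish is at (291,226). The scene view agrees, and the teal and purple discs are decoys off the scanner.

```bash
cat > h.py <<'E'
from workcell import monitor, cams, spotter, order
import cv2, numpy as np
def unproj(m,px,z):
    px=np.atleast_2d(np.asarray(px,float))
    u=(px[:,0]-m["cx"])/m["fx"]; v=(px[:,1]-m["cy"])/m["fy"]
    T=np.array(m["cam_to_world"]); d=np.c_[u,-v,-np.ones(len(u))]@T[:3,:3].T; o=T[:3,3]
    return (o+d*((z-o[2])/d[:,2])[:,None])[:,:2]
def rect(P):
    c,s,a=cv2.minAreaRect((P*1000).astype(np.float32)); return np.round(c,1),np.round(s,1),round(a,2)
def find(cam="top",z=0.07):
    im=cams.snapshot(cam); m=cams.camera_model(cam); out={}
    for l in("square_dish","round_dish"):
        out[l]=[]
        for d in spotter.masks_of(cam,l):
            cs,_=cv2.findContours(d["region"].astype(np.uint8),0,1)
            P=unproj(m,max(cs,key=cv2.contourArea)[:,0],z)
            if l=="round_dish":
                c,r=cv2.minEnclosingCircle((P*1000).astype(np.float32)); R=(np.round(c,1),round(r,1))
            else: R=rect(P)
            out[l].append((round(d["p"],2),R,np.round(P.mean(0)*1000,1)))
    return im,m,out
E
python3 - <<'E'
from h import *
im,m,o=find(); print(o)
g=im.max(2); reg=np.zeros_like(g); reg[150:285,160:358]=1
dark=((g<90)&(reg>0)).astype(np.uint8)
n,lab,st,ce=cv2.connectedComponentsWithStats(dark)
k=lab[255,220]; print(st[k])
cs,_=cv2.findContours((lab==k).astype(np.uint8),0,1); P=unproj(m,cv2.convexHull(max(cs,key=cv2.contourArea))[:,0],0.062)
print("glass",rect(P), rect(unproj(m,cv2.convexHull(max(cs,key=cv2.contourArea))[:,0],0.064)))
for l in("scanner",):
    for d in spotter.masks_of("top",l):
        cs,_=cv2.findContours(d["region"].astype(np.uint8),0,1); print(l,d["p"],rect(unproj(m,max(cs,key=cv2.contourArea)[:,0],0.064)))
w=cv2.resize(im[140:300,150:370],None,fx=3.6,fy=3.6,interpolation=cv2.INTER_CUBIC); cv2.imwrite("pics/crop.png",w[...,::-1])
E
```

```text
{'square_dish': [(0.92, (array([537. , 113.3]), array([100.9,  99.8]), 11.22), array([536.5, 112.9]))], 'round_dish': [(0.89, (array([799.2,  -6.1]), 46.5), array([798.,  -7.])), (0.77, (array([ 761.7, -131.1]), 45.0), array([ 761.7, -131.5])), (0.62, (array([ 339.4, -220.6]), 44.1), array([ 339.8, -220.6])), (0.57, (array([527.6, -35.5]), 46.4), array([528.1, -35.2]))]}
[ 188  171  126   90 8239]
glass (array([550.8,  59.6]), array([210.5, 293.8]), 1.4) (array([550.6,  59.6]), array([210.2, 293.3]), 1.4)
scanner 0.6 (array([552.6,  40.6]), array([290.5, 429.5]), 1.1)
```

View pics/crop.png

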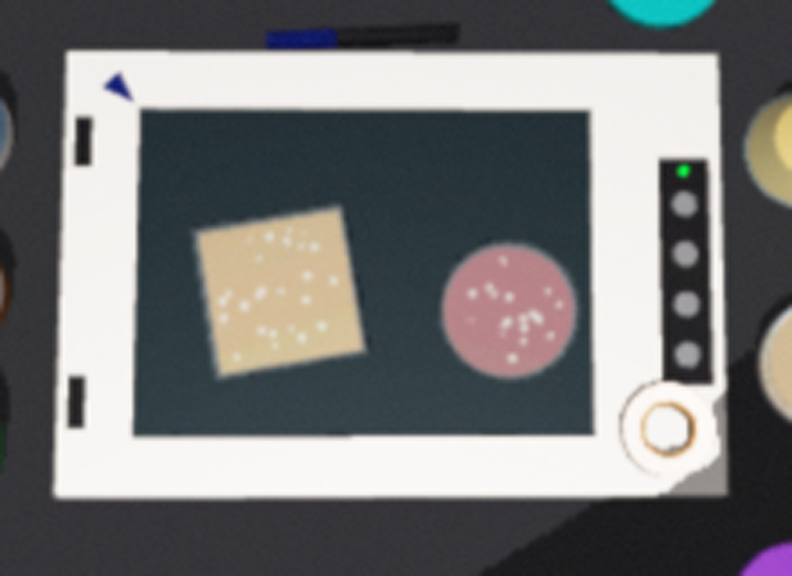

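Emit:
{"method": "servo_tool", "body": {
  "rows": [
    [[0.2,-0.25,0],[0,0,7.5],0.4],
    [[0.2,-0.25,0],[0,0,14.8],0.4],
    [[0.2,-0.25,0],[0,0,14.8],0.4],
    [[0.2,-0.25,0],[0,0,14.8],0.4],
    [[0.2,-0.25,0],[0,0,14.8],0.4],
    [[0.2,-0.25,0],[0,0,14.8],0.4],
    [[0.3,-0.38,0],[0,0,14.8],0.4],
    [[0.3,-0.38,0],[0,0,14.8],0.4]
  ]
}}

```text
time: 1.6
ee_pos: [0.325, -0.2294, 0.2535]
orientation: [1.0, 0.01, 0.0, 0.0]
force: [0.7, 0.0, 0.8]
gripper_width: 0.399
finger_force: 0.0
```

```bash
cat >> h.py <<'E'
from scipy.spatial.transform import Rotation as Ro
G=np.array([552.,59.4]); YAW=np.radians(1.2)
def R2(a): return np.array([[np.cos(a),-np.sin(a)],[np.sin(a),np.cos(a)]])
def s2w(p): return R2(YAW)@np.array(p)+G
def w2s(p): return np.round(R2(-YAW)@(np.array(p)-G),1)
def go(x,y,z,mode):   # scanner-frame (mm, rel glass_mid), TCP world z mm; mode A: tool x=+x, B: tool x=+y
    s=monitor.state(); R=Ro.from_quat(s["orientation"]); a=YAW+(0 if mode=="A" else np.pi/2)
    Rt=Ro.from_matrix(np.c_[[np.cos(a),np.sin(a),0],[np.sin(a),-np.cos(a),0],[0,0,-1]])
    d=np.r_[s2w([x,y]),z]-s["ee_pos"]*1000
    print("t",round(s["time"],2),"tcp_s",w2s(s["ee_pos"][:2]*1000),"z",np.round(s["ee_pos"][2]*1000,1),"F",np.round(s["force"],1),"w",round(s["gripper_width"],2))
    print("shift mm",np.round(R.inv().apply(d),1),"turn",np.round((R.inv()*Rt).as_rotvec(degrees=True),2))
E
python3 -c "
from h import *
go(-90,54,150,'A')"
```

```text
t 1.6 tcp_s [-233. -284.] z 253.5 F [0.7 0.  0.8] w 0.4
shift mm [ 142.6 -338.2  103.4] turn [ 0.03 -0.04 -0.06]
```

Emit:
{"method": "servo_tool", "body": {
  "rows": [
    [[0.142,-0.338,0],[0,0,0],0.4],
    [[0.142,-0.338,0],[0,0,0],0.4],
    [[0.142,-0.338,0],[0,0,0],0.4],
    [[0.142,-0.338,0],[0,0,0],0.4],
    [[0.142,-0.338,0],[0,0,0],0.4],
    [[0.142,-0.338,0],[0,0,0],0.4],
    [[0.142,-0.338,0],[0,0,0],0.4],
    [[0.142,-0.338,0],[0,0,0],0.4]
  ]
}}

```text
time: 2.4
ee_pos: [0.461, 0.1135, 0.2534]
orientation: [1.0, 0.012, 0.001, -0.0]
force: [0.2, -0.5, 0.5]
gripper_width: 0.401
finger_force: 0.0
```

Emit:
{"method": "servo_tool", "body": {
  "rows": [
    [[0,0,0.05],[0,0,0],0.4],
    [[0,0,0.1],[0,0,0],0.4],
    [[0,0,0.103],[0,0,0],0.4],
    [[0,0,0.103],[0,0,0],0.4],
    [[0,0,0.103],[0,0,0],0.4],
    [[0,0,0.103],[0,0,0],0.4],
    [[0,0,0.103],[0,0,0],0.4],
    [[0,0,0.103],[0,0,0],0.4]
  ]
}}

```text
time: 3.2
ee_pos: [0.4602, 0.1096, 0.1512]
orientation: [1.0, 0.01, 0.001, -0.0]
force: [-0.6, -0.7, -0.3]
gripper_width: 0.395
finger_force: 0.0
```

```bash
python3 -c "
from h import *
go(-90,54,86,'A')
im=cams.snapshot('wrist'); cv2.imwrite('pics/w1.png',im[...,::-1])
"
```

```text
t 3.2 tcp_s [-90.7  52.2] z 151.2 F [-0.6 -0.7 -0.3] w 0.39
shift mm [ 0.6 -1.8 65.2] turn [-0.01 -0.09 -0.04]
```

View pics/w1.png

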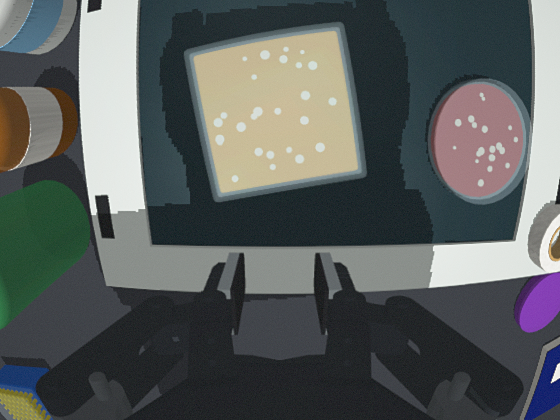

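The wrist view shows the square dish at (275,112) ahead of the half-open fingers at (235,290) and (322,290). The round dish is right, at (480,140), and nothing is under the fingers. Now I'll lower the hand.

Emit:
{"method": "servo_tool", "body": {
  "rows": [
    [[0,-0.002,0.03],[0,0,0],0.4],
    [[0,-0.002,0.05],[0,0,0],0.4],
    [[0,-0.002,0.058],[0,0,0],0.4],
    [[0,-0.002,0.062],[0,0,0],0.4],
    [[0,-0.002,0.064],[0,0,0],0.4],
    [[0,-0.002,0.065],[0,0,0],0.4],
    [[0,-0.002,0.065],[0,0,0],0.4],
    [[0,-0.002,0.065],[0,0,0],0.4]
  ]
}}

```text
time: 4.05
ee_pos: [0.46, 0.1117, 0.0857]
orientation: [1.0, 0.01, 0.0, -0.0]
force: [-0.2, -0.3, -0.3]
gripper_width: 0.4
finger_force: 0.0
```

```bash
python3 -c "
from h import *
go(-30,54,85,'A')"
```

```text
t 4.05 tcp_s [-90.9  54.2] z 85.7 F [-0.2 -0.3 -0.3] w 0.4
shift mm [60.9  0.2  0.8] turn [-0.01 -0.05 -0.03]
```

Emit:
{"method": "servo_tool", "body": {
  "rows": [
    [[0.006,0,0],[0,0,0],0.4],
    [[0.012,0,0],[0,0,0],0.4],
    [[0.017,0,0],[0,0,0],0.4],
    [[0.022,0,0],[0,0,0],0.4],
    [[0.027,0,0],[0,0,0],0.4],
    [[0.032,0,0],[0,0,0],0.4],
    [[0.037,0,0],[0,0,0],0.4],
    [[0.042,0,0],[0,0,0],0.4]
  ]
}}

```text
time: 4.85
ee_pos: [0.5021, 0.1125, 0.0853]
orientation: [1.0, 0.01, -0.0, -0.0]
force: [-2.1, 0.9, 0.6]
gripper_width: 0.4
finger_force: 0.6
```

```bash
python3 -c "
from h import *
go(-5,54,85,'A')
print(find()[2]['square_dish'])"
```

```text
t 4.85 tcp_s [-48.8  54.2] z 85.3 F [-2.1  0.9  0.6] w 0.4
shift mm [43.8  0.1  0.3] turn [-0.    0.   -0.03]
[]
```

Emit:
{"method": "servo_tool", "body": {
  "rows": [
    [[0.005,0,0],[0,0,0],0.4],
    [[0.01,0,0],[0,0,0],0.4],
    [[0.015,0,0],[0,0,0],0.4],
    [[0.02,0,0],[0,0,0],0.4],
    [[0.025,0,0],[0,0,0],0.4],
    [[0.029,0,0],[0,0,0],0.4],
    [[0.033,0,0],[0,0,0],0.4],
    [[0.036,0,0],[0,0,0],0.4]
  ]
}}

```text
time: 5.8
ee_pos: [0.5381, 0.1133, 0.0853]
orientation: [1.0, 0.01, 0.0, -0.0]
force: [-2.2, -0.0, -0.0]
gripper_width: 0.397
finger_force: 0.7
```

Emit:
{"method": "servo_tool", "body": {
  "rows": [
    [[0.001,0,0],[0,0,0],0.4],
    [[0.002,0,0],[0,0,0],0.4],
    [[0.003,0,0],[0,0,0],0.4],
    [[0.004,0,0],[0,0,0],0.4],
    [[0.005,0,0],[0,0,0],0.4],
    [[0.006,0,0],[0,0,0],0.4],
    [[0.006,0,0],[0,0,0],0.4],
    [[0.006,0,0],[0,0,0],0.4]
  ]
}}

```text
time: 6.6
ee_pos: [0.5439, 0.1134, 0.0853]
orientation: [1.0, 0.01, 0.0, -0.0]
force: [0.4, -0.2, -0.2]
gripper_width: 0.399
finger_force: 0.0
```

```bash
python3 -c "
from h import *
go(-5,54,85,'A')
im=cams.snapshot('wrist'); cv2.imwrite('pics/w2.png',im[...,::-1])"
```

```text
t 6.6 tcp_s [-7.  54.1] z 85.3 F [ 0.4 -0.2 -0.2] w 0.4
shift mm [2.  0.1 0.3] turn [-0.   -0.02 -0.03]
```

View pics/w2.png

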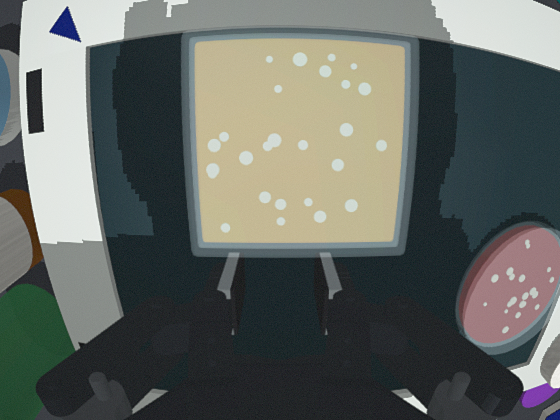

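The square dish is now squared up with its far side next to the +x edge (row 35). I'll nudge it until the force rises.

Emit:
{"method": "servo_tool", "body": {
  "rows": [
    [[0.0005,0,0],[0,0,0],0.4],
    [[0.001,0,0],[0,0,0],0.4],
    [[0.0015,0,0],[0,0,0],0.4],
    [[0.002,0,0],[0,0,0],0.4],
    [[0.0025,0,0],[0,0,0],0.4],
    [[0.003,0,0],[0,0,0],0.4],
    [[0.0035,0,0],[0,0,0],0.4],
    [[0.004,0,0],[0,0,0],0.4]
  ]
}}

```text
time: 7.45
ee_pos: [0.5465, 0.1134, 0.0852]
orientation: [1.0, 0.01, -0.001, 0.0]
force: [-10.5, -0.9, 7.9]
gripper_width: 0.404
finger_force: 5.0
```

Emit:
{"method": "servo_tool", "body": {
  "rows": [
    [[-0.004,0,0],[0,0,0],0.4],
    [[-0.01,0,-0.03],[0,0,0],0.4],
    [[-0.05,0.02,-0.04],[0,0,0],0.4],
    [[-0.085,0.05,-0.04],[0,0,0],0.4],
    [[-0.085,0.1,-0.04],[0,0,0],0.4],
    [[-0.085,0.148,-0.04],[0,0,0],0.4],
    [[-0.085,0.148,-0.04],[0,0,0],0.4],
    [[-0.085,0.148,-0.04],[0,0,0],0.4]
  ]
}}

```text
time: 8.25
ee_pos: [0.466, -0.0373, 0.1254]
orientation: [1.0, 0.009, 0.0, 0.0]
force: [1.0, 0.4, -0.3]
gripper_width: 0.401
finger_force: 0.0
```

```bash
python3 -c "
from h import *
go(-88,-94,85,'A')
o=find()[2]
for l in o:
  for d in o[l]: print(l,d[0],d[1],w2s(d[1][0]))"
```

```text
t 8.25 tcp_s [-88.  -94.9] z 125.4 F [ 1.   0.4 -0.3] w 0.4
shift mm [ 0.  -0.9 40.4] turn [ 0.01 -0.05 -0.19]
square_dish 0.81 (array([609.2, 106. ]), array([ 97.5, 100.6]), 1.4) [58.2 45.4]
round_dish 0.87 (array([ 341.7, -220.5]), 44.2) [-216.1 -275.4]
round_dish 0.84 (array([ 761.9, -131.2]), 45.2) [ 205.9 -195. ]
round_dish 0.72 (array([798.3,  -5.4]), 45.8) [244.9 -69.9]
round_dish 0.71 (array([430.9, 348.9]), 64.4) [-115.  292.]
```

Emit:
{"method": "servo_tool", "body": {
  "rows": [
    [[0,-0.001,0.025],[0,0,0],0.4],
    [[0,-0.001,0.036],[0,0,0],0.4],
    [[0,-0.001,0.0403],[0,0,0],0.4],
    [[0,-0.001,0.0403],[0,0,0],0.4],
    [[0.006,-0.001,0.0403],[0,0,0],0.4],
    [[0.011,-0.001,0.0403],[0,0,0],0.4],
    [[0.016,-0.001,0.0403],[0,0,0],0.4],
    [[0.021,-0.001,0.0403],[0,0,0],0.4]
  ]
}}

```text
time: 9.2
ee_pos: [0.4874, -0.0349, 0.0853]
orientation: [1.0, 0.01, 0.0, 0.0]
force: [-1.3, -0.9, 0.6]
gripper_width: 0.4
finger_force: 0.5
```

Emit:
{"method": "servo_tool", "body": {
  "rows": [
    [[0.006,0,0],[0,0,0],0.4],
    [[0.012,0,0],[0,0,0],0.4],
    [[0.018,0,0],[0,0,0],0.4],
    [[0.024,0,0],[0,0,0],0.4],
    [[0.03,0,0],[0,0,0],0.4],
    [[0.036,0,0],[0,0,0],0.4],
    [[0.042,0,0],[0,0,0],0.4],
    [[0.047,0,0],[0,0,0],0.4]
  ]
}}

```text
time: 10.0
ee_pos: [0.5343, -0.0339, 0.085]
orientation: [1.0, 0.01, 0.0, 0.0]
force: [-1.2, -0.6, 1.0]
gripper_width: 0.403
finger_force: 0.5
```

```bash
python3 -c "
from h import *
go(9,-94,85,'A')
im=cams.snapshot('wrist'); cv2.imwrite('pics/w3.png',im[...,::-1])"
```

```text
t 10.0 tcp_s [-19.7 -92.9] z 85.0 F [-1.2 -0.6  1. ] w 0.4
shift mm [28.7  1.1 -0. ] turn [ 0.   -0.01 -0.02]
```

View pics/w3.png

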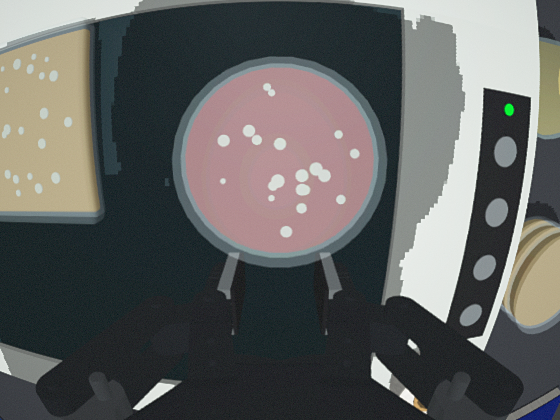

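The round dish, centred at (280,162), is held evenly between both fingertips and still about 30 mm from the +x edge. I'll keep pushing.

Emit:
{"method": "servo_tool", "body": {
  "rows": [
    [[0.005,0,0],[0,0,0],0.4],
    [[0.01,0,0],[0,0,0],0.4],
    [[0.014,0,0],[0,0,0],0.4],
    [[0.018,0,0],[0,0,0],0.4],
    [[0.021,0,0],[0,0,0],0.4],
    [[0.023,0,0],[0,0,0],0.4],
    [[0.0245,0,0],[0,0,0],0.4],
    [[0.026,0,0],[0,0,0],0.4]
  ]
}}

```text
time: 10.85
ee_pos: [0.5597, -0.0333, 0.085]
orientation: [1.0, 0.01, -0.0, -0.0]
force: [-0.5, -0.2, 0.2]
gripper_width: 0.401
finger_force: 0.3
```

Emit:
{"method": "servo_tool", "body": {
  "rows": [
    [[0.0005,0,0],[0,0,0],0.4],
    [[0.001,0,0],[0,0,0],0.4],
    [[0.0015,0,0],[0,0,0],0.4],
    [[0.002,0,0],[0,0,0],0.4],
    [[0.0025,0,0],[0,0,0],0.4],
    [[0.003,0,0],[0,0,0],0.4],
    [[0.003,0,0],[0,0,0],0.4],
    [[0.003,0,0],[0,0,0],0.4]
  ]
}}

```text
time: 11.65
ee_pos: [0.5627, -0.0333, 0.085]
orientation: [1.0, 0.01, 0.0, 0.0]
force: [-1.2, 0.4, 0.6]
gripper_width: 0.399
finger_force: 0.0
```

Now at scanner x ≈ 8.7, and contact should be close.

Emit:
{"method": "servo_tool", "body": {
  "rows": [
    [[0.0005,0,0],[0,0,0],0.4],
    [[0.001,0,0],[0,0,0],0.4],
    [[0.0015,0,0],[0,0,0],0.4],
    [[0.002,0,0],[0,0,0],0.4],
    [[0.0025,0,0],[0,0,0],0.4],
    [[0.003,0,0],[0,0,0],0.4],
    [[0.0035,0,0],[0,0,0],0.4],
    [[0.004,0,0],[0,0,0],0.4]
  ]
}}

```text
time: 12.45
ee_pos: [0.564, -0.033, 0.0846]
orientation: [1.0, 0.01, -0.003, -0.0]
force: [-17.1, -1.1, 10.2]
gripper_width: 0.398
finger_force: 8.6
```

Emit:
{"method": "servo_tool", "body": {
  "rows": [
    [[-0.005,0,0],[0,0,0],0.4],
    [[-0.008,0,-0.03],[0,0,0],0.4],
    [[-0.008,0,-0.055],[0,0,0],0.4],
    [[0.0,-0.03,-0.055],[0,0,0],0.4],
    [[0.025,-0.06,-0.055],[0,0,0],0.4],
    [[0.047,-0.068,-0.055],[0,0,0],0.4],
    [[0.047,-0.068,-0.055],[0,0,0],0.4],
    [[0.047,-0.068,-0.055],[0,0,0],0.4]
  ]
}}

```text
time: 13.25
ee_pos: [0.6123, 0.0358, 0.1398]
orientation: [1.0, 0.011, 0.0, 0.0]
force: [-0.1, -0.5, -0.9]
gripper_width: 0.399
finger_force: 0.0
```

```bash
python3 -c "
from h import *
print(monitor.state()['q'])
go(58,-25,140,'B')
o=find()[2]
for l in o:
  for d in o[l]: print(l,d[0],d[1],w2s(d[1][0]))"
```

```text
[-3.88165833e-02  6.01614518e-01  1.49732718e+00 -8.46310623e-05
  1.04258742e+00  1.51100213e+00]
t 13.25 tcp_s [ 59.7 -24.8] z 139.8 F [-0.1 -0.5 -0.9] w 0.4
shift mm [-1.7  0.2 -0.2] turn [ 1.e-02  0.e+00 -9.e+01]
square_dish 0.91 (array([613.9,  90.9]), array([67.8, 52.5]), 88.41) [62.5 30.2]
round_dish 0.96 (array([ 761.4, -133.1]), 44.7) [ 205.3 -196.8]
round_dish 0.92 (array([812.7,  -6.1]), 38.6) [259.3 -70.9]
round_dish 0.65 (array([604.1, -13.1]), 24.7) [ 50.6 -73.6]
round_dish 0.62 (array([ 339.7, -221.1]), 44.7) [-218.1 -276. ]
```

Emit:
{"method": "servo_tool", "body": {
  "rows": [
    [[0,0,0],[0,0,-8],0.4],
    [[0,0,0],[0,0,-16],0.4],
    [[0,0,0],[0,0,-24],0.4],
    [[0,0,0],[0,0,-32],0.4],
    [[0,0,0],[0,0,-40],0.4],
    [[0,0,0],[0,0,-48],0.4],
    [[0,0,0],[0,0,-56],0.4],
    [[0,0,0],[0,0,-64],0.4]
  ]
}}

```text
time: 14.2
ee_pos: [0.6117, 0.0352, 0.14]
orientation: [0.841, 0.541, -0.0, -0.0]
force: [-0.4, -0.0, -0.4]
gripper_width: 0.4
finger_force: 0.0
```

Emit:
{"method": "servo_tool", "body": {
  "rows": [
    [[0,0,0],[0,0,-8],0.4],
    [[0,0,0],[0,0,-16],0.4],
    [[0,0,0],[0,0,-24],0.4],
    [[0,0,0],[0,0,-26],0.4],
    [[0,0,0],[0,0,-26],0.4],
    [[0,0,0],[0,0,-26],0.4],
    [[0,0,0],[0,0,-26],0.4],
    [[0,0,0],[0,0,-26],0.4]
  ]
}}

```text
time: 15.0
ee_pos: [0.6122, 0.0357, 0.14]
orientation: [0.7, 0.714, -0.0, -0.0]
force: [0.4, -1.1, 0.0]
gripper_width: 0.4
finger_force: 0.0
```

```bash
python3 -c "
from h import *
go(58,-26,85,'B')
im=cams.snapshot('wrist'); cv2.imwrite('pics/w4.png',im[...,::-1])"
```

```text
t 15.0 tcp_s [ 59.7 -25. ] z 140.0 F [ 0.4 -1.1  0. ] w 0.4
shift mm [-1.  -1.7 55. ] turn [-0.    0.   -0.07]
```

View pics/w4.png

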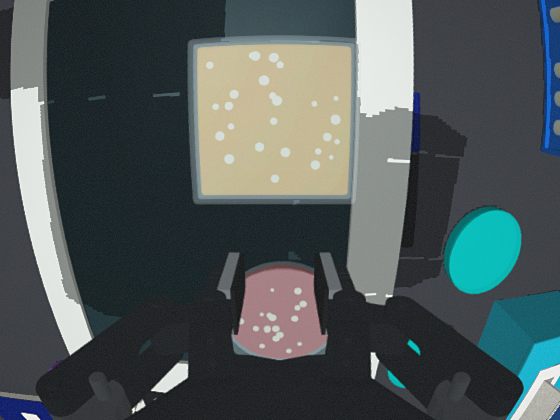

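The square dish lies along the +x frame edge at column 355. The round dish is behind the fingertips at (280,310), so the gap is under the tips. Lowering into it.

Emit:
{"method": "servo_tool", "body": {
  "rows": [
    [[-0.001,-0.002,0.02],[0,0,0],0.4],
    [[-0.001,-0.002,0.036],[0,0,0],0.4],
    [[-0.001,-0.002,0.044],[0,0,0],0.4],
    [[-0.001,-0.002,0.048],[0,0,0],0.4],
    [[-0.001,-0.002,0.051],[0,0,0],0.4],
    [[-0.001,-0.002,0.054],[0,0,0],0.4],
    [[-0.001,-0.002,0.055],[0,0,0],0.4],
    [[-0.001,-0.002,0.055],[0,0,0],0.4]
  ]
}}

```text
time: 15.85
ee_pos: [0.6104, 0.0347, 0.0852]
orientation: [0.7, 0.714, 0.0, 0.0]
force: [-0.7, -0.1, 0.3]
gripper_width: 0.401
finger_force: 0.0
```

Emit:
{"method": "servo_tool", "body": {
  "rows": [
    [[0.006,0,0],[0,0,0],0.4],
    [[0.012,0,0],[0,0,0],0.4],
    [[0.018,0,0],[0,0,0],0.4],
    [[0.024,0,0],[0,0,0],0.4],
    [[0.03,0,0],[0,0,0],0.4],
    [[0.035,0,0],[0,0,0],0.4],
    [[0.04,0,0],[0,0,0],0.4],
    [[0.045,0,0],[0,0,0],0.4]
  ]
}}

```text
time: 16.65
ee_pos: [0.6094, 0.0801, 0.085]
orientation: [0.7, 0.714, 0.0, 0.0]
force: [0.5, -1.8, 1.0]
gripper_width: 0.399
finger_force: 0.9
```

```bash
python3 -c "
from h import *
go(58,36,85,'B')"
```

```text
t 16.65 tcp_s [57.8 19.5] z 85.0 F [ 0.5 -1.8  1. ] w 0.4
shift mm [16.5  0.2 -0. ] turn [ 0.    0.   -0.02]
```

Emit:
{"method": "servo_tool", "body": {
  "rows": [
    [[0.004,0,0],[0,0,0],0.4],
    [[0.007,0,0],[0,0,0],0.4],
    [[0.01,0,0],[0,0,0],0.4],
    [[0.0115,0,0],[0,0,0],0.4],
    [[0.0125,0,0],[0,0,0],0.4],
    [[0.013,0,0],[0,0,0],0.4],
    [[0.0135,0,0],[0,0,0],0.4],
    [[0.014,0,0],[0,0,0],0.4]
  ]
}}

```text
time: 17.45
ee_pos: [0.6091, 0.0937, 0.085]
orientation: [0.7, 0.714, -0.0, -0.0]
force: [0.2, -1.7, 0.3]
gripper_width: 0.4
finger_force: 0.8
```

Emit:
{"method": "servo_tool", "body": {
  "rows": [
    [[0.0005,0,0],[0,0,0],0.4],
    [[0.001,0,0],[0,0,0],0.4],
    [[0.0015,0,0],[0,0,0],0.4],
    [[0.002,0,0],[0,0,0],0.4],
    [[0.0025,0,0],[0,0,0],0.4],
    [[0.003,0,0],[0,0,0],0.4],
    [[0.003,0,0],[0,0,0],0.4],
    [[0.003,0,0],[0,0,0],0.4]
  ]
}}

```text
time: 18.25
ee_pos: [0.609, 0.0968, 0.0849]
orientation: [0.7, 0.714, 0.0, -0.0]
force: [0.6, -0.5, 0.0]
gripper_width: 0.4
finger_force: 0.1
```

Emit:
{"method": "servo_tool", "body": {
  "rows": [
    [[0.0005,0,0],[0,0,0],0.4],
    [[0.001,0,0],[0,0,0],0.4],
    [[0.0015,0,0],[0,0,0],0.4],
    [[0.002,0,0],[0,0,0],0.4],
    [[0.0025,0,0],[0,0,0],0.4],
    [[0.003,0,0],[0,0,0],0.4],
    [[0.0035,0,0],[0,0,0],0.4],
    [[0.004,0,0],[0,0,0],0.4]
  ]
}}

```text
time: 19.05
ee_pos: [0.6091, 0.0979, 0.085]
orientation: [0.7, 0.714, -0.001, 0.001]
force: [0.9, -31.8, 2.1]
gripper_width: 0.402
finger_force: 16.1
```

Flush against the +y edge, with 32 N of contact force. I'll back off and go behind the round dish.

Emit:
{"method": "servo_tool", "body": {
  "rows": [
    [[-0.007,0,0],[0,0,0],0.4],
    [[-0.01,0,-0.03],[0,0,0],0.4],
    [[-0.04,0,-0.05],[0,0,0],0.4],
    [[-0.085,0.005,-0.05],[0,0,0],0.4],
    [[-0.13,0.005,-0.05],[0,0,0],0.4],
    [[-0.17,0.005,-0.05],[0,0,0],0.4],
    [[-0.195,0.005,-0.05],[0,0,0],0.4],
    [[-0.195,0.005,-0.05],[0,0,0],0.4]
  ]
}}

```text
time: 19.85
ee_pos: [0.618, -0.0973, 0.135]
orientation: [0.701, 0.713, 0.0, 0.0]
force: [-0.6, 0.4, 0.7]
gripper_width: 0.396
finger_force: 0.0
```

```bash
python3 -c "
from h import *
go(63,-155,91,'B')
im,m,o=find()
for l in o:
  for d in o[l]: print(l,d[0],d[1],w2s(d[1][0]))
im=cams.snapshot('wrist'); cv2.imwrite('pics/w5.png',im[...,::-1])"
```

```text
t 19.85 tcp_s [  62.7 -158. ] z 135.0 F [-0.6  0.4  0.7] w 0.4
shift mm [ 3.1  0.2 44. ] turn [ 0.03  0.02 -0.21]
square_dish 0.93 (array([608. , 157.5]), array([ 97.4, 101.4]), 1.4) [58.  96.9]
square_dish 0.4 (array([ 645.3, -262.5]), array([14.3, 67.9]), 69.23) [  86.5 -323.8]
round_dish 0.66 (array([796.4,  -6.9]), 45.2) [243.  -71.4]
round_dish 0.58 (array([622.6, -10.7]), 39.7) [ 69.1 -71.6]
```

View pics/w5.png

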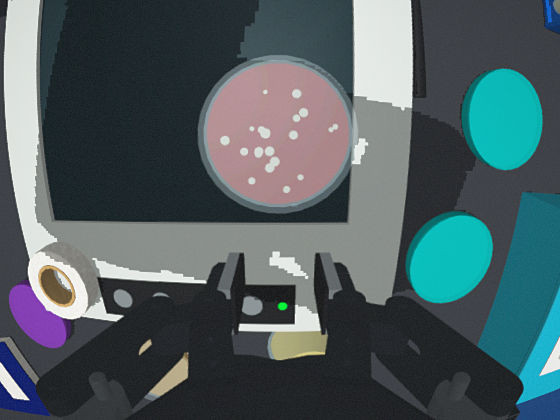

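The round dish is at (278,135), touching the +x edge, with the fingertips behind it over the key-end frame. I'll lower to just above the frame and push +y.

Emit:
{"method": "servo_tool", "body": {
  "rows": [
    [[0.002,0,0.02],[0,0,0],0.4],
    [[0.002,0,0.036],[0,0,0],0.4],
    [[0.003,0,0.041],[0,0,0],0.4],
    [[0.003,0,0.043],[0,0,0],0.4],
    [[0.003,0,0.043],[0,0,0],0.4],
    [[0.006,0,0.043],[0,0,0],0.4],
    [[0.01,0,0.043],[0,0,0],0.4],
    [[0.014,0,0.043],[0,0,0],0.4]
  ]
}}

```text
time: 20.85
ee_pos: [0.6176, -0.0799, 0.0924]
orientation: [0.7, 0.714, -0.0, 0.0]
force: [-2.5, -3.4, 1.5]
gripper_width: 0.403
finger_force: 1.9
```

Emit:
{"method": "servo_tool", "body": {
  "rows": [
    [[0.005,0,0],[0,0,0],0.4],
    [[0.01,0,0],[0,0,0],0.4],
    [[0.015,0,0.002],[0,0,0],0.4],
    [[0.02,0,0.004],[0,0,0],0.4],
    [[0.025,0,0.006],[0,0,0],0.4],
    [[0.03,0,0.006],[0,0,0],0.4],
    [[0.035,0,0.006],[0,0,0],0.4],
    [[0.04,0,0.006],[0,0,0],0.4]
  ]
}}

```text
time: 21.65
ee_pos: [0.6164, -0.04, 0.086]
orientation: [0.7, 0.714, -0.0, -0.0]
force: [-4.1, -4.7, 3.6]
gripper_width: 0.401
finger_force: 3.5
```

```bash
python3 -c "
from h import *
go(63,-51,85,'B')"
```

```text
t 21.65 tcp_s [  62.3 -100.7] z 86.0 F [-4.1 -4.7  3.6] w 0.4
shift mm [49.7  0.7  1. ] turn [-0.05  0.02 -0.02]
```

Emit:
{"method": "servo_tool", "body": {
  "rows": [
    [[0.006,-0.0005,0],[0,0,0],0.4],
    [[0.012,-0.001,0],[0,0,0],0.4],
    [[0.018,-0.001,0],[0,0,0],0.4],
    [[0.024,-0.001,0],[0,0,0],0.4],
    [[0.03,-0.001,0],[0,0,0],0.4],
    [[0.036,-0.001,0],[0,0,0],0.4],
    [[0.041,-0.001,0],[0,0,0],0.4],
    [[0.045,-0.001,0],[0,0,0],0.4]
  ]
}}

```text
time: 22.45
ee_pos: [0.6149, 0.0053, 0.086]
orientation: [0.7, 0.714, 0.0, 0.0]
force: [-0.3, -2.8, 2.3]
gripper_width: 0.398
finger_force: 1.7
```

```bash
python3 -c "
from h import *
go(63,-51,85,'B')
im=cams.snapshot('wrist'); cv2.imwrite('pics/w6.png',im[...,::-1])"
```

```text
t 22.45 tcp_s [ 61.8 -55.4] z 86.0 F [-0.3 -2.8  2.3] w 0.4
shift mm [4.4 1.2 1. ] turn [ 0.   -0.   -0.01]
```

View pics/w6.png

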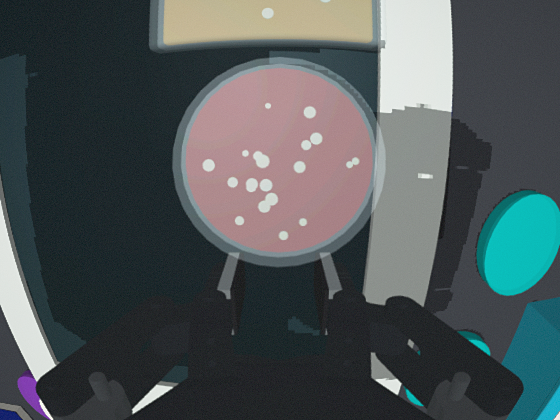

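The round dish at (278,162) still hugs the +x edge at column 378, and about 5 mm remains to the square dish. Slow final approach.

Emit:
{"method": "servo_tool", "body": {
  "rows": [
    [[0.001,0,0],[0,0,0],0.4],
    [[0.002,0,0],[0,0,0],0.4],
    [[0.0028,0,0],[0,0,0],0.4],
    [[0.0034,0,0],[0,0,0],0.4],
    [[0.004,0,0],[0,0,0],0.4],
    [[0.0045,0,0],[0,0,0],0.4],
    [[0.005,0,0],[0,0,0],0.4],
    [[0.0055,0,0],[0,0,0],0.4]
  ]
}}

```text
time: 23.3
ee_pos: [0.6148, 0.0103, 0.086]
orientation: [0.7, 0.714, 0.0, -0.0]
force: [-0.9, -2.2, 1.0]
gripper_width: 0.4
finger_force: 0.9
```

Emit:
{"method": "servo_tool", "body": {
  "rows": [
    [[0.0004,0,0],[0,0,0],0.4],
    [[0.0008,0,0],[0,0,0],0.4],
    [[0.0012,0,0],[0,0,0],0.4],
    [[0.0016,0,0],[0,0,0],0.4],
    [[0.0018,0,0],[0,0,0],0.4],
    [[0.002,0,0],[0,0,0],0.4],
    [[0.002,0,0],[0,0,0],0.4],
    [[0.002,0,0],[0,0,0],0.4]
  ]
}}

```text
time: 24.1
ee_pos: [0.6148, 0.0116, 0.086]
orientation: [0.7, 0.714, -0.0, 0.0]
force: [-2.2, -9.1, 0.9]
gripper_width: 0.401
finger_force: 4.1
```

Emit:
{"method": "servo_tool", "body": {
  "rows": [
    [[0.0005,0,0],[0,0,0],0.4],
    [[0.001,0,0],[0,0,0],0.4],
    [[0.001,0,0],[0,0,0],0.4],
    [[0.0,0,0],[0,0,0],0.4],
    [[-0.002,0,0],[0,0,0],0.4],
    [[-0.006,0,0],[0,0,0],0.4],
    [[-0.01,0,-0.01],[0,0,0],0.4],
    [[-0.012,0,-0.04],[0,0,0],0.4]
  ]
}}

```text
time: 24.9
ee_pos: [0.6137, 0.0001, 0.1248]
orientation: [0.7, 0.714, -0.001, -0.002]
force: [-0.2, 0.6, 0.1]
gripper_width: 0.396
finger_force: 0.0
```

Emit:
{"method": "servo_tool", "body": {
  "rows": [
    [[-0.01,-0.03,-0.03],[0,0,0],0.4],
    [[-0.03,-0.07,-0.06],[0,0,0],0.4],
    [[-0.06,-0.1,-0.09],[0,0,0],0.4],
    [[-0.09,-0.13,-0.1],[0,0,0],0.4],
    [[-0.12,-0.16,-0.1],[0,0,0],0.4],
    [[-0.14,-0.18,-0.1],[0,0,0],0.4],
    [[-0.15,-0.2,-0.1],[0,0,0],0.4],
    [[-0.15,-0.2,-0.1],[0,0,0],0.4]
  ]
}}

```text
time: 25.7
ee_pos: [0.4161, -0.1548, 0.2267]
orientation: [0.701, 0.714, -0.0, 0.0]
force: [-0.7, 0.4, -0.4]
gripper_width: 0.399
finger_force: 0.0
```

```bash
python3 -c "
from h import *
im,m,o=find()
for l in o:
  for d in o[l]: print(l,d[0],d[1],w2s(d[1][0]))
im=cams.snapshot('top')
w=cv2.resize(im[140:300,150:370],None,fx=3.6,fy=3.6,interpolation=cv2.INTER_CUBIC); cv2.imwrite('pics/end.png',w[...,::-1])"
```

```text
square_dish 0.95 (array([608. , 159.1]), array([97.4, 99.8]), 1.4) [58.1 98.5]
square_dish 0.16 (array([551.8,  40.4]), array([293.5, 430.5]), 1.1) [ -0.6 -19. ]
round_dish 0.78 (array([ 761.1, -134. ]), 45.0) [ 205.  -197.7]
round_dish 0.72 (array([ 334.7, -219.5]), 43.9) [-223.1 -274.3]
round_dish 0.68 (array([614.6,  64.6]), 47.4) [62.7  3.9]
round_dish 0.55 (array([797.1,  -5.7]), 44.7) [243.7 -70.2]
```

View pics/end.png

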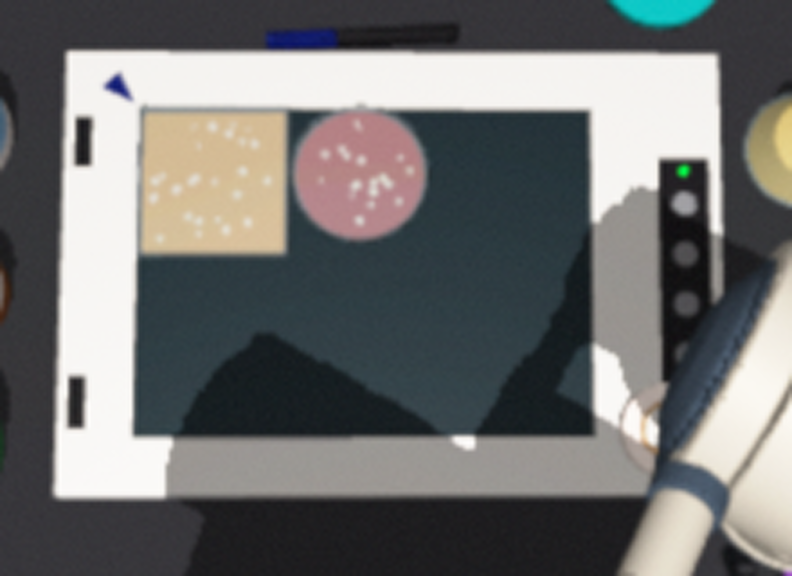

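The square dish is flush in the marked corner at (213,182), and the round dish at (360,175) touches it and the long edge. The hand is clear, so I'm handing in.

```bash
python3 -c "
from workcell import order
print(order.finish_job())"
```

```text
the job is handed in; nothing more can be done
None
```

The job is handed in: by the last top-camera picture, the square dish is flush in the marked corner, the round dish touches it and the long edge (both within about 0.5 mm of home), and the hand is clear; no verdict came back.

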